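# Brace the hardener jar and unscrew its cap

## Task

Set the square white jar, its orange cap still tight, down fully home in the square pocket of the grey bracing block, so that the block keeps it from turning. Then unscrew the cap anticlockwise, stop turning when its threads come free (white bar on the cap in line with the jar's yellow marks), and lift it straight up, leaving the jar seated. Finish while still holding the cap, level and still, two or three centimetres above the open mouth; do not disturb the cartridge, the tin or the wrench.

Things in the scene. Friction and masses are not known exactly. Their poses are not given: they have to be found in the camera images.
- jar: Loose white plastic jar, about 0.4 kg. Origin: centre of its underside, z up. Square body 66 x 66 mm, flat shoulder at z = 70 mm; round neck 40 mm in diameter above, hidden by the cap at first. A yellow stripe marks the middle of its +y and -y faces and of the shoulder's edge there; blue labels are on its +x and -x faces.
- jar_rim (a point): Centre of the jar's rim, 98 mm above its underside. The neck has two ramped threads centred on the jar's +x and -x, each spanning 35 degrees either way, with a home stop at the tightening end. A sprung rubber seal in the mouth pushes the cap up with about 12 N: the cap takes about 0.4 N m to turn and carries the jar's weight.
- cap: Orange ribbed round screw cap, 58 mm in diameter, 28 mm high, 40 g, on the jar. Origin: centre of its lower edge, z up; screwed on, it lies 78 to 80 mm above the jar's underside, so 8 mm above the shoulder. A white bar across its top lies along its x axis, over its two inner lugs. At the start its x axis is -10 to +15 degrees (anticlockwise positive, from above) from the jar's x axis.
- cap_top (a point): Centre of the cap's top, 28 mm above its lower edge. The cap is free while its x axis is 50 to 130 degrees anticlockwise from the jar's x axis (90: white bar in line with the yellow marks); beyond that the threads catch again. It rises under 3 mm while unscrewed; once free it lifts straight off and its lower edge clears the rim after 20 mm.
- nest: Grey bracing block fixed to the bench, 120 x 120 mm, 34 mm high. Origin: centre of its underside, z up. In the middle of its top a square pocket 70 x 70 mm, sides along its x and y axes, 26 mm deep (floor at z = 8 mm), its mouth chamfered by 4 mm. The jar fits in any of the four quarter turns, with 2 mm of play on each side.
- cartridge: Bystander: upright white cartridge with a blue band and black tip, 48 mm in diameter, 128 mm high. Origin: centre of its underside.
- tin: Bystander: closed round steel tin, 68 mm in diameter, 62 mm high. Origin: centre of its underside.
- wrench: Bystander: steel wrench lying flat, 180 mm long along its x axis, 8 mm high. Origin: its middle, on the bench.
There are look-alikes about, which are no part of the job. What is shaped like the jar but pink or turquoise is not meant.

How it is judged (in metres and radians):
On the way, in this order (a step that is already met when the one before it is completed fails the run):
1. The jar stands fully home in the pocket with its cap still screwed on (z of jar in the frame of nest below 0.011 m and horizontal distance between jar and nest below 0.006 m and angle between jar's own z axis and vertical below 0.06 rad and angle between the x axis of cap and the x axis of jar, either way round below 0.55 rad and z of cap in the frame of jar below 0.083 m), for 0.2 s.
2. The cap has been turned until its threads are free, with the jar braced in the pocket (z of jar in the frame of nest below 0.011 m and horizontal distance between jar and nest below 0.006 m and angle between jar's own z axis and vertical below 0.06 rad and angle between the x axis of cap and the y axis of jar, either way round below 0.79 rad), for 0.1 s.
At the end, for the whole second after the job is handed in: Jar home in the pocket (3 mm of the floor, 6 mm off centre, upright); fingers hold the cap at rest off the jar, lower edge 4 to 60 mm above the rim, within 20 mm of the jar's axis, level within 11 degrees, white bar within 45 degrees of the yellow marks' line (all of step 2 and z of cap in the frame of jar between 0.102 and 0.158 m and horizontal distance between cap and jar below 0.02 m and angle between cap's own z axis and vertical below 0.2 rad and contact force between cap and the fingers above 1 N and contact force between cap and jar below 0.05 N and linear speed of each of cap, jar below 0.03 m/s); the arm keeps its last pose, push and grip.
It fails at once if A bystander is moved by more than 30 mm (distance of any of cartridge, tin, wrench from where it was at the start of the episode above 0.03 m).
It fails at once if A bystander is tipped over (angle between any of cartridge, tin's own z axis and vertical above 0.5 rad).
It fails at once if The jar is tipped over (angle between jar's own z axis and vertical above 0.5 rad).
It also fails if it takes over 50 s, if anything falls off the work surface, if the arm or the gripper's body presses on something with over 40 N, if the wrist force passes 120 N, or if a joint passes its speed limit or range.

## Robot

A 6-joint arm with a two-finger parallel gripper is mounted at the origin on the work surface. World frame = base frame: x ahead of the robot, y to its left, z up, the work surface at z = 0. Lengths are in mm, angles in rad, forces in N, time in s.
With the tool pointing down it reaches from about 300 to 775 mm from the base axis. Payload 14.6 kg.
Tool frame: the origin (TCP) lies on the centre line of the jaws, within the pads' length; the fingertips stand 19 mm ahead of it and the grasp point (between the pads) is the TCP (bot.tip_reach is the distance from the TCP to the fingertips, in mm); z points along the fingers, y is the line along which they close (so a half turn about z gives the same grasp; the last joint's range is limited). The gripper opens to 85 mm and grips with 20 to 120 N. Pads are 22 mm wide; open, the fingers measure 114 mm over their backs; the gripper's body (76 mm by 85 mm) begins 54 mm behind the grasp point. The pads swing forward as they close: fully open they stand 13 mm farther back than shut.
Start: joints at [-1.215, 0.3, 1.521, -0, 1.321, -0.067], TCP at [225.666, -501.562, 250.281] pointing down, gripper open.
Joint ranges: [-3.03, 3.03], [-0.79, 2.21], [0.23, 2.52], [-1.04, 4.18], [0, 3.07], [-2.55, 2.55]. Speed limits (rad/s): [2.22, 2.22, 2.57, 3.14, 3.14, 3.14].

## Interface

Orientations are given as a unit quaternion [w, x, y, z].
In Python, from rig import bot gives the robot as it stands. Calls block until the motion is done:
- bot.move_to(position, orientation): joint-space move of the TCP to a pose.
- bot.servo_line(position, attitude=None, speed=150, until_force=None): straight line of the TCP; attitude=None keeps the orientation; speed is the mean speed in mm/s. With until_force (N) it stops when the force on the tool has changed by that much, and returns True; else False.
- bot.move_joints(angles): joint-space move.
- bot.move_gripper(opening, grip_force=None): finger opening in mm; grip_force is the grip in N (None keeps the last); returns when the fingers have stopped.
- bot.dwell(seconds).
- bot.ik(position, orientation): joint angles nearest the present ones, or None.
- bot.read_state(): the state.
- bot.read_camera(name): name is "scene" or "top" or "wrist"; returns a dict with "image" (400x640x3 uint8, blue, green, red), "depth" (400x640 float32, mm along the optical axis (not along the pixel's ray), 0 where there is no reading), "fovy" (degrees; the focal length in pixels is half the picture's height over the tangent of half this angle, whatever the lens; pixels are square), "cx", "cy" (the principal point, pixels), "eye" and "attitude" of the camera in the world; the wrist camera has in their place "mount" (4x4, takes a point from camera to tool coordinates, whose origin is the TCP and whose axes are the flange's). Camera axes: x right, y down, z forward; pixel columns grow to the right and rows downward; lengths in mm; the calibration is good to about 2 mm. The wrist camera is an equidistant fisheye: a pixel r from the principal point sees the ray r / f radians off the axis. A picture is of the moment at which its call begins: read the wrist's pose just before it.
A pose or a line that the arm cannot do raises bot.MotionError and nothing moves.
- bot.finish_job(): hands the job in; it is judged then, once.
The state is a dict: "clock": time; "joint_positions": joint angles; "qvel": joint speeds; "effort": joint torques, N m; "ee_pos": TCP position; "tool_rot": TCP orientation; "ft_force": force on the tool from outside, world axes, zero at the start; "moment": the same for the moment, N m; "grip_width": finger opening in mm; "grip_force": force on a finger pad.
Only numpy, scipy, OpenCV 4.12 (cv2) and the standard library are available. Lean on these libraries where they do the work, as an engineer would, in place of code of your own. Each camera call takes 0.05 s, during which the arm holds its last target. There are 200 camera calls.

## Working session

There is one attempt and no reset: what is moved stays moved. The work goes in short steps, each a Python script; the robot and the scene stay as the last script left them, time stands still between calls to the robot, and variables do not carry over. Pictures are saved under pics/ and viewed, at most 10 in all, crops included, and the job is handed in when it is done.

```bash
mkdir -p pics; ls; python3 - <<'E'
from rig import bot
import cv2,numpy as np,pickle
out={}
for n in("scene","top"):
    c=bot.read_camera(n);out[n]=c
    print(n,c["fovy"],c["cx"],c["cy"],c["eye"],c["attitude"])
    cv2.imwrite(f"pics/{n}0.png",c["image"])
pickle.dump(out,open("cams.pkl","wb"))
s=bot.read_state();print(s)
E
```

```text
pics
scene 45.569642096895635 330.1645814894141 197.24587971468281 [935.02100657 640.02286236 746.87731994] [-0.10633834  0.22967864  0.8823855  -0.39665566]
top 54.76514555397421 316.6620717253488 197.65015873413407 [384.17250004   1.71809851 943.92365538] [-0.05766796  0.71514415 -0.69368908  0.06355081]
{'clock': 0.1, 'joint_positions': array([-1.21462472e+00,  3.00439285e-01,  1.52149204e+00,  1.85330146e-05,
        1.32071799e+00, -6.66210926e-02]), 'qvel': array([ 7.69816313e-05, -4.72802959e-04, -1.59033002e-03,  7.25355148e-04,
       -4.74588665e-04, -1.09043346e-04]), 'effort': array([ 1.88902406e-03, -5.44377565e+01, -3.62372303e+01, -3.14416832e-05,
        3.02988337e-03, -3.39412134e-05]), 'ee_pos': array([ 225.59652886, -501.40349045,  249.77642792]), 'tool_rot': array([-5.24097772e-04,  9.77739224e-01,  2.09823094e-01, -6.73390434e-05]), 'ft_force': array([-0.10905586,  0.82991546,  0.6800466 ]), 'moment': array([-0.02493469,  0.02113824,  0.00221333]), 'grip_force': 0.0, 'grip_width': 85.26982512530553}
```

View pics/scene0.png

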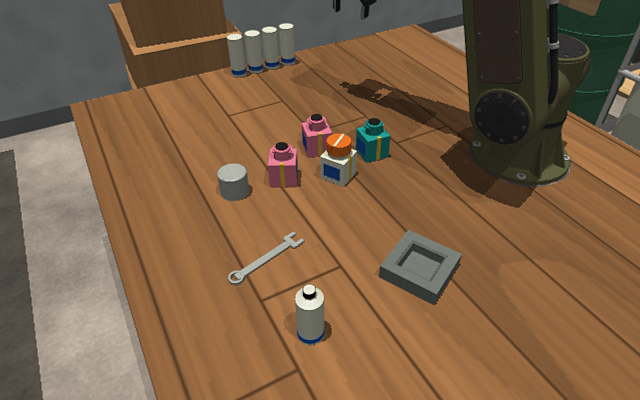

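View pics/top0.png

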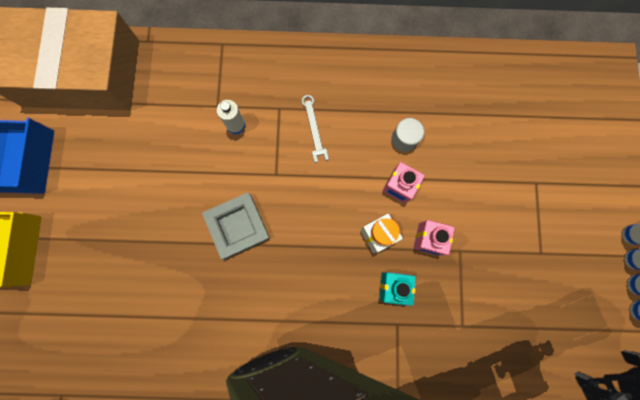

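The scene view shows the jar with its orange cap at (339,160), the nest at (420,265) and the cartridge, wrench and tin at (310,315), (265,258) and (233,182). In the top view the jar is at (382,233), between the pink look-alikes at (405,182) and (437,238) and the turquoise one at (398,290). The nest is at (236,226). Next I measure from both views.

```bash
cat > h.py <<'E'
import numpy as np,cv2
from scipy.spatial.transform import Rotation as R
def rot(q): return R.from_quat(np.asarray(q)[[1,2,3,0]]).as_matrix()
def ray(c,uv):
    f=200/np.tan(np.radians(c["fovy"])/2); uv=np.atleast_2d(uv).astype(float)
    d=np.c_[(uv-[c["cx"],c["cy"]])/f,np.ones(len(uv))]
    return d@rot(c["attitude"]).T          # scaled: optical depth 1
def plane(c,uv,z):
    d=ray(c,uv); return c["eye"]+d*((z-c["eye"][2])/d[:,2])[:,None]
def cloud(c):
    v,u=np.mgrid[:400,:640]; d=ray(c,np.c_[u.ravel(),v.ravel()])
    return (c["eye"]+d*c["depth"].ravel()[:,None]).reshape(400,640,3)
def tri(c1,p1,c2,p2):
    a,b=[ray(c,p)[0] for c,p in((c1,p1),(c2,p2))]
    t=np.linalg.lstsq(np.c_[a,-b],c2["eye"]-c1["eye"],rcond=None)[0]
    A=c1["eye"]+a*t[0];B=c2["eye"]+b*t[1]
    return (A+B)/2,np.linalg.norm(A-B)
E
python3 - <<'E'
import pickle
from h import *
cs=pickle.load(open("cams.pkl","rb"))
roi={"scene":dict(jar=(310,120,365,195),nest=(365,220,475,310)),"top":dict(jar=(355,208,408,258),nest=(195,185,280,265))}
bars={}
for n,c in cs.items():
    P=cloud(c);hsv=cv2.cvtColor(c["image"],cv2.COLOR_BGR2HSV);H,S,V=cv2.split(hsv)
    def roim(k):
        m=np.zeros((400,640),bool);a,b,d,e=roi[n][k];m[b:e,a:d]=1;return m
    z=P[...,2]
    j=roim("jar");org=j&(H>4)&(H<18)&(S>150)&(V>90)
    yel=j&(H>=20)&(H<35)&(S>120)&(V>100)
    cap=j&(z>98)
    zt=np.median(z[j&(z>95)]);print(n,"captop z",zt)
    (x,y),r=cv2.minEnclosingCircle(P[cap][:,:2].astype(np.float32));print(" cap",x,y,r,cap.sum())
    bar=cap&(S<110)&(V>120);uv=np.argwhere(bar)[:,::-1];bars[n]=uv.mean(0)
    vx,vy=cv2.fitLine(P[bar][:,:2].astype(np.float32),cv2.DIST_L2,0,.01,.01).ravel()[:2]
    print(" bar",uv.mean(0),P[bar].mean(0),np.degrees(np.arctan2(vy,vx)),bar.sum())
    sh=j&(z>63)&(z<75)
    print(" shoulder",sh.sum(),np.median(z[sh]),cv2.minAreaRect(P[sh][:,:2].astype(np.float32)))
    lab,cc,st,ce=cv2.connectedComponentsWithStats(yel.astype(np.uint8))
    for i in range(1,lab):
        if st[i,4]>2:print(" yellow",ce[i],st[i,4],P[cc==i].mean(0))
    nt=roim("nest")&(z>28)&(z<42)
    print(" nest",np.median(z[nt]),cv2.minAreaRect(P[nt][:,:2].astype(np.float32)),nt.sum())
    fl=roim("nest")&(z<14)
    for name,m in dict(pink=(H>155)&(H<178)&(S>60),teal=(H>78)&(H<98)&(S>120)).items():
        m=m&(z>60)&(z<110)
        lab,cc,st,ce=cv2.connectedComponentsWithStats(m.astype(np.uint8))
        for i in range(1,lab):
            if st[i,4]>30:print(" ",name,P[cc==i].mean(0),cv2.minAreaRect(P[cc==i][:,:2].astype(np.float32)))
print(tri(cs["scene"],bars["scene"],cs["top"],bars["top"]))
E
```

```text
scene captop z 106.57551892603897
 cap 703.2954711914062 181.8193359375 513.4660034179688 379
 bar [338.39473684 139.76315789] [ 461.96215746 -155.61272099  108.14490086] 37.2002 38
 shoulder 519 69.37204426043354 ((447.0955505371094, -209.67068481445312), (172.2412567138672, 139.7633514404297), 39.977352142333984)
 yellow [319.8        143.61666667] 60 [ 462.74693116 -247.21863302   40.80842242]
 yellow [349.97560976 166.14634146] 41 [ 445.74587878 -125.94793014   43.7791445 ]
 nest 33.34183317473406 ((470.8804931640625, 188.20428466796875), (123.90876770019531, 121.09628295898438), 26.665868759155273) 2038
  pink [ 462.91004693 -267.14940452   77.43995987] ((456.4493408203125, -276.170654296875), (64.96415710449219, 66.57777404785156), 74.67729949951172)
  pink [ 590.29832925 -195.34915591   76.8699598 ] ((585.8675537109375, -206.2733917236328), (67.66993713378906, 65.99376678466797), 61.295326232910156)
  teal [ 347.66377099 -181.08734682   76.60098361] ((339.8962707519531, -190.09561157226562), (67.08602905273438, 65.5492935180664), 82.27064514160156)
top captop z 106.91494423511
[... 520 characters left out ...]
27.43989614   50.22403349]
 nest 33.34347792545071 ((471.4579162597656, 188.59835815429688), (120.72093200683594, 121.04930114746094), 26.393699645996094) 1726
  pink [ 579.35423521 -204.28616853   77.43094072] ((583.68994140625, -208.10910034179688), (66.00379180908203, 64.5296630859375), 61.901641845703125)
  pink [ 452.48320166 -273.94215049   77.44922591] ((454.399658203125, -278.9858093261719), (66.12117004394531, 65.14482879638672), 76.6776123046875)
  teal [ 337.91986576 -188.37821369   77.23648403] ((337.3883056640625, -191.90818786621094), (65.73331451416016, 65.06348419189453), 85.33951568603516)
(array([ 463.46938803, -153.66451236,  109.81093427]), np.float64(0.5076036835233205))
```

Both views agree on the nest at about (471, 188), 26.5° mod 90. The jar is at about (461, −155), 29°, with its x axis along 29° because the yellow mark lies at 120° from the centre. Next I check grasp yaws and take a wrist look over the jar.

```bash
cat >> h.py <<'E'
def down(yaw):                       # tool down, tool x axis at yaw (deg)
    a=np.radians(yaw)/2; return [0,float(np.cos(a)),float(np.sin(a)),0]
def wplane(c,st,uv,z):               # fisheye wrist pixels -> plane at height z
    f=200/np.tan(np.radians(c["fovy"])/2); p=np.atleast_2d(uv).astype(float)-[c["cx"],c["cy"]]
    r=np.linalg.norm(p,axis=1)+1e-9; t=r/f
    d=np.c_[p/r[:,None]*np.sin(t)[:,None],np.cos(t)]
    M=np.asarray(c["mount"]);T=rot(st["tool_rot"])
    e=st["ee_pos"]+T@M[:3,3]; d=d@(T@M[:3,:3]).T
    return e+d*((z-e[2])/d[:,2])[:,None]
E
python3 - <<'E'
from rig import bot
from h import *
print(bot.tip_reach)
for yaw in range(-180,180,30):
    o=[]
    for p in([461,-155,95],[471,188,103]):
        q=bot.ik(p,down(yaw)); o.append(None if q is None else np.round(q,2)[[0,5]])
    print(yaw,o)
E
```

```text
19.0
-180 [array([-0.4 , -1.97]), array([ 0.31, -1.26])]
-150 [array([-0.4 , -2.49]), array([ 0.31, -1.79])]
-120 [None, array([ 0.31, -2.31])]
-90 [None, None]
-60 [array([-0.4 ,  2.22]), None]
-30 [array([-0.4 ,  1.69]), array([0.31, 2.4 ])]
0 [array([-0.4 ,  1.17]), array([0.31, 1.88])]
30 [array([-0.4 ,  0.65]), array([0.31, 1.35])]
60 [array([-0.4 ,  0.12]), array([0.31, 0.83])]
90 [array([-0.4, -0.4]), array([0.31, 0.31])]
120 [array([-0.4 , -0.92]), array([ 0.31, -0.22])]
150 [array([-0.4 , -1.45]), array([ 0.31, -0.74])]
```

```bash
python3 - <<'E'
from rig import bot
from h import *
import pickle
bot.move_to([461,-155,250],down(60))
bot.dwell(.3)
s=bot.read_state();c=bot.read_camera("wrist")
pickle.dump((c,s),open("w1.pkl","wb"))
print(s["clock"],s["ee_pos"],c["mount"],c["fovy"],s["ft_force"])
cv2.imwrite("pics/w1.png",c["image"])
E
```

```text
1.95 [ 460.9008073  -155.38406072  249.97924526] [[ 3.62782221e-04 -9.62315772e-01 -2.71934227e-01  6.89634692e+01]
 [ 9.99999590e-01  1.23427560e-04  8.97297065e-04  1.43613773e+00]
 [-8.29918940e-04 -2.71934441e-01  9.62315422e-01 -1.24089398e+02]
 [ 0.00000000e+00  0.00000000e+00  0.00000000e+00  1.00000000e+00]] 65.70646984690485 [ 0.32951869 -0.33333171 -0.35901916]
```

View pics/w1.png

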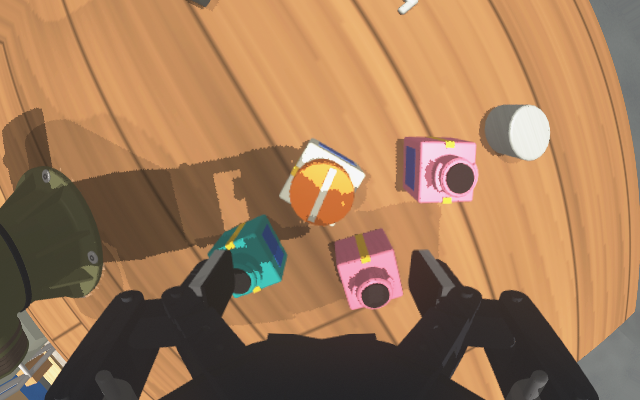

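The wrist view shows the cap at about (324,191) with its white bar from (312,218) to (333,168). The jar's blue label is at (340,155), and a yellow mark is half hidden near (297,170).

```bash
python3 - <<'E'
import pickle
from h import *
c,s=pickle.load(open("w1.pkl","rb"))
H,S,V=cv2.split(cv2.cvtColor(c["image"],cv2.COLOR_BGR2HSV))
v,u=np.mgrid[:400,:640]
near=(abs(u-323)<50)&(abs(v-190)<52)
# cap: top disc incl. bar
org=near&(H>3)&(H<25)&(S>170)&(V>110)&(np.hypot(u-324,v-192)<36)
cnt=max(cv2.findContours(cv2.morphologyEx(org.astype(np.uint8),cv2.MORPH_CLOSE,np.ones((9,9))),0,1)[0],key=cv2.contourArea)
hull=cv2.convexHull(cnt)[:,0]
for z in(106,):
    P=wplane(c,s,hull,z)[:,:2].astype(np.float32); print("circle",z,cv2.minEnclosingCircle(P),cv2.fitEllipse(P))
bar=(np.hypot(u-324,v-191)<27)&(S<110)
uv=np.argwhere(bar)[:,::-1];print(len(uv),uv.mean(0),uv.min(0),uv.max(0))
P=wplane(c,s,uv,106)[:,:2].astype(np.float32);l=cv2.fitLine(P,2,0,.01,.01).ravel();print("bar",cv2.minAreaRect(P),np.degrees(np.arctan2(l[1],l[0])))
# heights: triangulate bar centre wrist vs top
cs=pickle.load(open("cams.pkl","rb"));t=cs["top"]
h2,s2,v2=cv2.split(cv2.cvtColor(t["image"],cv2.COLOR_BGR2HSV))
m=(np.hypot(u-386,v-231)<11)&(s2<110)
q=np.argwhere(m)[:,::-1];print("top bar",len(q),q.mean(0));P=plane(t,q,106)[:,:2].astype(np.float32);l=cv2.fitLine(P,2,0,.01,.01).ravel()
print(cv2.minAreaRect(P),np.degrees(np.arctan2(l[1],l[0])))
# shoulder from white+yellow body, depth cloud
d=c["depth"];f=200/np.tan(np.radians(c["fovy"])/2)
p=np.dstack([u-c["cx"],v-c["cy"]]);r=np.linalg.norm(p,axis=2)+1e-9;tt=np.tan(r/f)/r
X=np.dstack([p*tt[...,None],np.ones_like(d)])*d[...,None]
M=c["mount"];T=rot(s["tool_rot"]);W=(X@M[:3,:3].T+M[:3,3])@T.T+s["ee_pos"]
z=W[...,2]
sh=near&(z>66)&(z<72)&(np.hypot(W[...,0]-461,W[...,1]+155)<55);print("sh",sh.sum(),cv2.minAreaRect(W[sh][:,:2].astype(np.float32)))
ct=near&(z>103)&(z<110);print("cap",np.median(z[ct]),cv2.minEnclosingCircle(W[ct][:,:2].astype(np.float32)))
for n in cs:
    P=cloud(cs[n]);g=(abs(P[...,2]-107)<3)&(np.hypot(P[...,0]-461,P[...,1]+155)<40);print(n,np.median(P[g][:,2]),cv2.minEnclosingCircle(P[g][:,:2].astype(np.float32)))
E
```

```text
circle 106 ((463.2695617675781, -154.84934997558594), 30.523601531982422) ((462.9004211425781, -154.8448944091797), (57.45425033569336, 60.86177444458008), 162.756103515625)
388 [323.37371134 190.93814433] [310 168] [336 216]
bar ((464.6826171875, -154.80679321289062), (47.54219055175781, 7.612553596496582), 36.40238571166992) 36.9085
top bar 79 [386.07594937 230.94936709]
((460.8919982910156, -156.1041717529297), (46.31437683105469, 7.530760765075684), 37.46002197265625) 37.19652
sh 1025 ((462.6684875488281, -155.84791564941406), (66.26744842529297, 67.00502014160156), 29.711870193481445)
cap 107.86133056452684 ((462.5881042480469, -156.32032775878906), 29.59038543701172)
scene 107.22349722145532 ((460.9068603515625, -154.61917114257812), 30.448619842529297)
top 107.01955080719301 ((461.1180114746094, -154.92018127441406), 28.892101287841797)
```

```bash
python3 - <<'E'
from rig import bot
from h import *
def p(t):
    s=bot.read_state();print(t,round(s["clock"],2),s["ee_pos"].round(1),s["ft_force"].round(1),s["moment"].round(2),s["grip_width"],s["grip_force"])
x,y=462,-155.3
bot.servo_line([x,y,150],down(60),200)
print(bot.servo_line([x,y,95],speed=80,until_force=12));p("down")
bot.move_gripper(50,80);p("grip")
bot.servo_line([x,y,110],speed=40);bot.dwell(.3);p("lift15")
bot.servo_line([x,y,210],speed=150);bot.dwell(.2);p("up")
s=bot.read_state();c=bot.read_camera("wrist");cv2.imwrite("pics/w2.png",c["image"])
E
```

```text
False
down 3.48 [ 462.2 -155.4   95.4] [ 0.7  0.1 -0.2] [ 0.02 -0.02 -0.03] 85.3051792905178 0.0
grip 3.86 [ 462.  -155.3   95.7] [-4.3  2.8  7.5] [0.32 0.6  0.03] 56.216273857138034 82.9858557600528
lift15 4.68 [ 461.9 -155.3  109.9] [-0.2  1.2 -4.1] [-0.03 -0.05 -0.05] 56.40402585792524 85.56328129023314
up 5.7 [ 461.8 -155.2  209.2] [ 0.2  0.  -4.6] [-0.05 -0.02 -0.01] 56.12710852072901 85.66380735486746
```

View pics/w2.png

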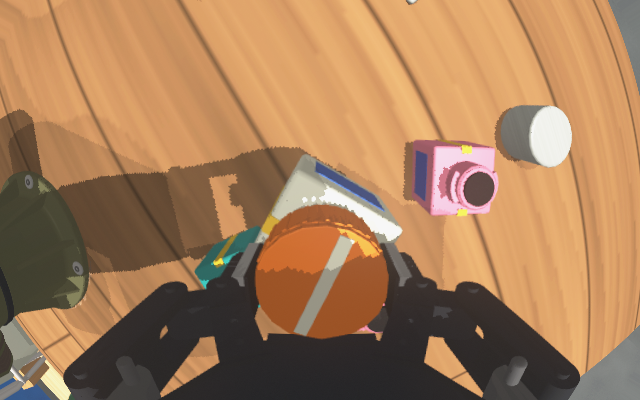

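The wrist view shows the jar hanging level from the gripped cap, with the cap at (322,270) and the shoulder's corners at (308,155) and (402,238). I carry it over the nest and measure the jar in the hand there.

```bash
cat >> h.py <<'E'
def wcloud(c,s):
    v,u=np.mgrid[:400,:640];d=c["depth"];f=200/np.tan(np.radians(c["fovy"])/2)
    p=np.dstack([u-c["cx"],v-c["cy"]]);r=np.linalg.norm(p,axis=2)+1e-9
    X=np.dstack([p*(np.tan(r/f)/r)[...,None],np.ones_like(d)])*d[...,None]
    M=c["mount"];return (X@M[:3,:3].T+M[:3,3])@rot(s["tool_rot"]).T+s["ee_pos"]
E
python3 - <<'E'
from rig import bot
from h import *
import pickle
n=[471.2,188.4]
bot.servo_line(n+[200],down(57.2),200);bot.dwell(.5)
s=bot.read_state();c=bot.read_camera("wrist");pickle.dump((c,s),open("w3.pkl","wb"))
print(s["clock"],s["ee_pos"],s["ft_force"])
W=wcloud(c,s);H,S,V=cv2.split(cv2.cvtColor(c["image"],cv2.COLOR_BGR2HSV))
z=W[...,2];e=s["ee_pos"];r=np.hypot(W[...,0]-e[0],W[...,1]-e[1])
zs=e[2]-25
sh=(abs(z-zs)<4)&(r<52)&(r>30)&(c["depth"]>0)&(V>100)
P=W[sh];print(sh.sum(),np.median(P[:,2]),cv2.minAreaRect(P[:,:2].astype(np.float32)))
A=np.c_[P[:,:2]-e[:2],np.ones(len(P))];print("slope",np.linalg.lstsq(A,P[:,2],rcond=None)[0])
nt=(z>29)&(z<39)&(r<110)&(S<60);print("nest",nt.sum(),cv2.minAreaRect(W[nt][:,:2].astype(np.float32)))
cv2.imwrite("pics/w3.png",c["image"])
E
```

```text
8.1167 [471.18985724 188.38506063 199.99890974] [ 0.26916261 -0.07030907 -4.66486867]
2371 174.12131982067834 ((488.26025390625, 204.94198608398438), (39.14314270019531, 79.62767028808594), 57.4910888671875)
slope [-1.41954631e-02 -8.91247940e-03  1.74406348e+02]
nest 6029 ((472.1700439453125, 187.27243041992188), (120.42916870117188, 119.74142456054688), 26.355003356933594)
```

View pics/w3.png

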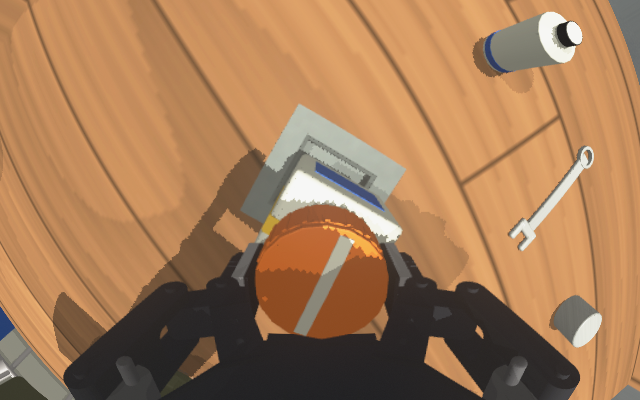

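The wrist view shows the jar hanging level above the nest. The shoulder's front edge runs from about (296,171) to (402,238) and the nest's far corners are at (300,105) and (405,168). I refine the jar's yaw and offset from that edge.

```bash
python3 - <<'E'
from h import *
import pickle
c,s=pickle.load(open("w3.pkl","rb"));W=wcloud(c,s);e=s["ee_pos"]
z=W[...,2];r=np.hypot(W[...,0]-e[0],W[...,1]-e[1])
H,S,V=cv2.split(cv2.cvtColor(c["image"],cv2.COLOR_BGR2HSV))
sh=(abs(z-174.3)<2)&(r<52)&(c["depth"]>0)&((S<70)|((H>20)&(H<35)))
a=np.radians(26.5);Rm=np.array([[np.cos(a),np.sin(a)],[-np.sin(a),np.cos(a)]])
q=(W[sh][:,:2]-e[:2])@Rm.T      # nest-aligned
print(sh.sum(),q.min(0),q.max(0))
B=np.arange(-26,27,4)
E=np.array([[b,np.percentile(q[abs(q[:,1]-b)<2][:,0],98)] for b in B if (abs(q[:,1]-b)<2).sum()>5])
k=np.polyfit(E[:,0],E[:,1],1);print(E.round(1).tolist());print("edge x",k[1],"yaw err deg",-np.degrees(k[0]))
f=q[q[:,0]>20];print("sides",np.percentile(f[:,1],[0.5,1,2,98,99,99.5]))
E
```

```text
2969 [-13.24121116 -33.4007558 ] [33.31426952 32.17889448]
[[-26.0, 32.5], [-22.0, 33.0], [-18.0, 32.3], [-14.0, 32.8], [-10.0, 32.6], [-6.0, 32.5], [-2.0, 32.8], [2.0, 32.6], [6.0, 32.6], [10.0, 32.4], [14.0, 32.1], [18.0, 32.4], [22.0, 32.1], [26.0, 32.2]]
edge x 32.489456417653116 yaw err deg 0.6364471931080887
sides [-32.85472727 -32.10410605 -31.24946701  30.4381601   30.90666206
  31.16828318]
```

```bash
python3 - <<'E'
from rig import bot
from h import *
def p(t):
    s=bot.read_state();print(t,round(s["clock"],2),s["ee_pos"].round(1),s["ft_force"].round(1),s["moment"].round(2),round(s["grip_width"],1),round(s["grip_force"]))
x,y=471.7,188.0
bot.servo_line([x,y,140],down(56.8),120);p("a")
print(bot.servo_line([x,y,101],speed=25,until_force=12));p("contact");bot.dwell(.4);p("dwell")
c=bot.read_camera("wrist");s=bot.read_state();W=wcloud(c,s);e=s["ee_pos"];z=W[...,2];r=np.hypot(W[...,0]-e[0],W[...,1]-e[1])
H,S,V=cv2.split(cv2.cvtColor(c["image"],cv2.COLOR_BGR2HSV))
sh=(abs(z-e[2]+25.7)<6)&(r<50)&(r>31)&(c["depth"]>0)&(S<70);P=W[sh]
print(sh.sum(),np.median(P[:,2]),np.linalg.lstsq(np.c_[P[:,:2]-e[:2],np.ones(len(P))],P[:,2],rcond=None)[0])
cv2.imwrite("pics/w4.png",c["image"])
E
```

```text
a 8.82 [472.  188.1 140.6] [-1.  -1.1 -4.5] [-0.01 -0.01 -0.02] 56.2 86
True
contact 10.15 [471.6 188.1 103.6] [-3.7 -0.8  8.5] [-0.1   0.49  0.03] 56.3 87
dwell 10.55 [471.6 188.1 103.6] [-3.5  0.1  8.5] [-0.14  0.45 -0.05] 56.7 87
2149 77.92304730019188 [-3.40332351e-02 -2.27165524e-02  7.86538001e+01]
```

View pics/w4.png

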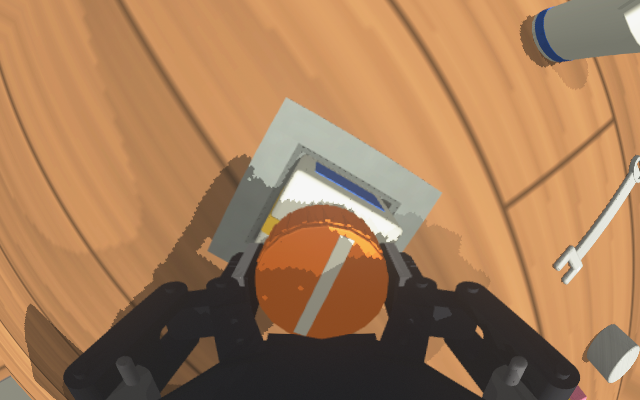

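The wrist view shows the jar down in the pocket. The shoulder is at z ≈ 78 mm (8 + 70) and its front edge is parallel to the pocket wall. I release to let it settle and check, then regrip and unscrew.

```bash
python3 - <<'E'
from rig import bot
from h import *
import pickle
def p(t):
    s=bot.read_state();print(t,round(s["clock"],2),s["ee_pos"].round(1),s["ft_force"].round(1),s["moment"].round(2),round(s["grip_width"],1),round(s["grip_force"]))
def look(name):
    s=bot.read_state();c=bot.read_camera("wrist");W=wcloud(c,s);e=s["ee_pos"];z=W[...,2];r=np.hypot(W[...,0]-e[0],W[...,1]-e[1])
    H,S,V=cv2.split(cv2.cvtColor(c["image"],cv2.COLOR_BGR2HSV));ok=c["depth"]>0
    sh=(abs(z-78)<6)&(r<50)&(r>31)&ok&(S<70);P=W[sh]
    if sh.sum()>50:print("shoulder",sh.sum(),np.median(P[:,2]),np.linalg.lstsq(np.c_[P[:,:2]-e[:2],np.ones(len(P))],P[:,2],rcond=None)[0])
    ct=(z>108)&(z<121)&(r<34)&ok&((S<90)|(H<25));b=ct&(S<90)&(r<25)
    P=W[ct];l=cv2.fitLine(W[b][:,:2].astype(np.float32),2,0,.01,.01).ravel()
    print("cap",np.median(P[:,2]),cv2.minEnclosingCircle(P[:,:2].astype(np.float32)),"bar",np.degrees(np.arctan2(l[1],l[0])),b.sum())
    cv2.imwrite(f"pics/{name}.png",c["image"])
pos=[471.7,188.0,103.6]
look("w5a")
bot.move_gripper(80);bot.dwell(.4);p("open");look("w5")
bot.move_gripper(50,80);p("grip")
for a in range(1,9):
    bot.move_to(pos,down(56.8+a*82.5/8))
    if a in(2,5,8):p(a)
bot.dwell(.2);p("turned");look("w6")
c=bot.read_camera("top");cv2.imwrite("pics/top6.png",c["image"])
E
```

```text
shoulder 2154 77.91286199820922 [-3.19636751e-02 -2.43257440e-02  7.86356207e+01]
cap 115.68704909922899 ((473.14447021484375, 190.49374389648438), 33.18301010131836) bar 34.0123 1445
open 11.42 [471.  187.9 102.5] [ 0.2  0.5 -0.1] [-0.04 -0.   -0.02] 80.3 0
shoulder 2685 78.00171020208666 [-8.13686357e-03 -9.80876767e-03  7.79706163e+01]
cap 115.84170986803 ((472.2906494140625, 186.73321533203125), 29.911340713500977) bar 34.149673 1464
grip 11.8 [471.1 187.9 103. ] [-3.1 -1.   5.8] [-0.19  0.49 -0.05] 56.3 83
2 12.38 [471.7 188.  103.7] [-0.  -0.1  1. ] [-0.16  0.06  0.03] 56.4 87
5 13.26 [472.3 188.2 104.5] [-0.2  0.5  9.2] [-0.12  0.09  0.  ] 56.1 88
8 14.13 [472.3 188.3 104.5] [-0.2  0.1  9.5] [-0.03  0.03  0.02] 56.4 88
turned 14.33 [472.3 188.3 104.5] [-0.5  0.3  9.8] [0.01 0.09 0.09] 56.4 88
shoulder 2284 78.07759774312078 [ 2.27931432e-02 -2.96668634e-02  7.86687753e+01]
cap 117.27736827294574 ((470.2886657714844, 190.04823303222656), 33.361820220947266) bar -63.771347 1463
```

View pics/w6.png

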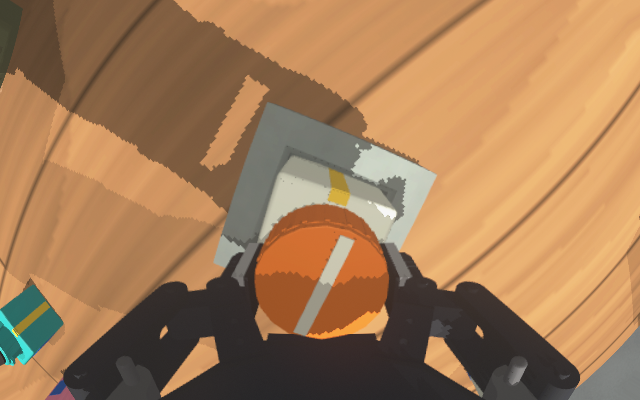

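After the turn the bar lies at 116.2° and the jar's yellow line at 116.5°, so the threads are free. In the picture the bar at (325,285) points to the yellow stripe at (340,185). I lift straight up.

```bash
python3 - <<'E'
from rig import bot
from h import *
q=down(56.8+82.5);x,y=471.9,188.1
def p(t):
    s=bot.read_state();print(t,round(s["clock"],2),s["ee_pos"].round(1),s["ft_force"].round(1),round(s["grip_width"],1),round(s["grip_force"]))
bot.servo_line([x,y,112],q,20);p("l8")
bot.servo_line([x,y,147],q,40);bot.dwell(.6);p("up")
s=bot.read_state();c=bot.read_camera("wrist");W=wcloud(c,s);e=s["ee_pos"];z=W[...,2];r=np.hypot(W[...,0]-e[0],W[...,1]-e[1])
S=cv2.cvtColor(c["image"],cv2.COLOR_BGR2HSV)[...,1]
sh=(abs(z-78)<6)&(r<50)&(r>31)&(S<70);P=W[sh];print(sh.sum(),np.median(P[:,2]),np.linalg.lstsq(np.c_[P[:,:2]-e[:2],np.ones(len(P))],P[:,2],rcond=None)[0])
ct=(abs(z-e[2]-12)<6)&(r<26);P=W[ct];print("cap",ct.sum(),np.linalg.lstsq(np.c_[P[:,:2]-e[:2],np.ones(len(P))],P[:,2],rcond=None)[0])
d=bot.read_camera("scene")["image"][120:320,280:520]
im=np.hstack([cv2.resize(c["image"],(400,250)),cv2.resize(d,(300,250))]);cv2.imwrite("pics/f.png",im)
E
```

```text
l8 15.0 [471.8 188.1 111.9] [-0.3  0.8 -0.6] 56.3 87
up 16.62 [471.9 188.1 147. ] [0.3 0.4 0.6] 56.1 87
1562 78.12522652962835 [ 1.00068929e-02 -5.80038349e-03  7.80731078e+01]
cap 10240 [1.73107903e-03 2.98496967e-03 1.59872641e+02]
```

View pics/f.png

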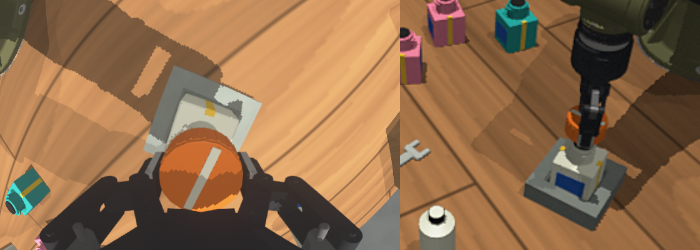

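The cap is level in the fingers at (200,175), with its lower edge about 124 mm above the jar's underside. The jar is still seated, with its open neck visible at (585,148). I hand the job in.

```bash
python3 -c "
from rig import bot
print(bot.finish_job())"
```

```text
the job is handed in; nothing more can be done
None
```

I've handed the job in, and the judge gave no verdict: by my last measurements the jar is seated in the pocket and the gripper holds the cap level about 26 mm above the open mouth, white bar in line with the yellow marks, with the cartridge, tin and wrench never touched.

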